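# Hang the glaze-sample rack on its two spring-gate hooks

### The arm

A 6-joint arm with a two-finger parallel gripper is mounted at the origin on the work surface. World frame = base frame: x ahead of the robot, y to its left, z up, the work surface at z = 0. Lengths are in m, angles in degrees, forces in N, time in s.
With the tool pointing down it reaches from about 0.325 to 1 m from the base axis. Payload 5.1 kg.
Tool frame: the origin (TCP) lies at the very end of the fingers, on their centre line; the grasp point (between the pads) lies 19 mm behind it (arm.grip_depth is the distance from the TCP to the grasp point, in m); z points along the fingers, y is the line along which they close (so a half turn about z gives the same grasp; the last joint's range is limited). The gripper opens to 85 mm and grips with 20 to 120 N. Pads are 22 mm wide; open, the fingers measure 114 mm over their backs; the gripper's body (76 mm by 85 mm) begins 54 mm behind the grasp point. The pads swing forward as they close: fully open they stand 13 mm farther back than shut.
Start: joints at [-69.362, 7.093, 94.555, -0, 78.352, -4.733], TCP at [0.278, -0.587, 0.231] pointing down, gripper open.
Joint ranges: [-149.61, 149.61], [-58.7, 133.49], [1.44, 155.28], [-77.14, 257.14], [18.33, 153.61], [-166.67, 166.67]. Speed limits (degrees/s): [147.25, 147.25, 180, 180, 180, 180].

### API

Orientations are given as a 3x3 rotation matrix whose columns are the frame's x, y, z axes.
In Python, from cell import get_obs, vision, workorder, arm gives the robot as it stands.
- The arm moves only by the shell command python3 -m crank 'ROWS' [FORCE]. ROWS is a JSON object of lists of equal length, an entry for each row: "xyz": the shift along the tool's x, y, z in m, a list of three; "rotation": the turn, a rotation vector about the tool's x, y, z in degrees, a list of three; "fingers": the opening in per cent of the stroke, from 0 (shut) to 100 (fully open). In form: {"xyz": [[dx, dy, dz], ...], "rotation": [[wx, wy, wz], ...], "fingers": [fingers, ...]}. A call has 1 to 8 rows; each row shifts and turns the commanded pose from where the row before left it, along the tool's axes as they then stand; what a row does not reach is not made up. A row lasts 1/8 s, in which the tool goes at most 62.5 mm and 10.7 degrees, less where a joint would pass 70% of its speed; a pose out of reach is approached as far as the arm can. A call with a gripper value outside its range is refused whole. The fingers move at their own pace and stop on an object; FORCE is the grip in N (left out, the last holds). Time passes only in rows, so rows that do not move let the fingers close. It gives the time, the measured TCP pose, the force, the opening and the grip force at its end, in the units of the state.
- get_obs(): the state, without advancing time (a new reading comes with each control period).
- vision.camera(name): name is "side" or "top"; returns (picture, depth): 480x640x3 uint8, red, green, blue; 480x640 float32, m along the optical axis (not along the pixel's ray), 0 where there is no reading.
- vision.get_calibration(name): a dict with "mtx" (3x3 intrinsics, pixels), "R" (3x3) and "t" (3): a world point X has camera coordinates R X + t. Camera axes: x right, y down, z forward; pixel columns grow to the right and rows downward; lengths in m; the calibration is good to about 2 mm. A picture is of the moment at which its call begins. get_calibration takes no time and is no camera call.
- workorder.close_job(): hands the job in; it is judged then, once.
The state is a dict: "time": time; "joints": joint angles; "joint_velocities": joint speeds; "effort": joint torques, N m; "ee_pos": TCP position; "tool_rot": TCP orientation; "wrist_force": force on the tool from outside, world axes, zero at the start; "ft_torque": the same for the moment, N m; "finger_gap": finger opening in m; "grasp_force": force on a finger pad.
Only numpy, scipy, OpenCV 4.12 (cv2) and the standard library are available. Lean on these libraries where they do the work, as an engineer would, in place of code of your own. Each camera call takes 0.05 s, during which the arm holds its last target. There are 200 camera calls.

### The job

Take the rack of glaze samples out of its drying cradle by the red handle and hang its bar on both hooks of the hanging stand, pressing it gently down past the two yellow spring gates until both sides lie home in their hooks with the gates shut above the bar. The hooks' heights are not known exactly and they are not level with each other, so feel for each: never press on the stand with more than 30 N, and make sure both sides are home before you let go. Leave the pots, bottles and tools on the table where they are.

Things in the scene. Friction and masses are not known exactly. Their poses are not given: they have to be found in the camera images.
- rack_grip (a point): Centre of the rack's red handle: an upright block 16 mm thick (x), 50 mm wide (y), its top 20 mm above this point, free above and at its sides. Axes are the rack's: y along its bar, x through its thickness, z up. Just below it runs the steel bar, axis 28 mm under this point; the rack's underside is 163 mm under it. The rack weighs 0.34 to 0.5 kg, balanced under the handle.
- bar_mid (a point): Middle of the rack's round steel bar (12 mm diameter, 310 mm long, black 19 mm ball ends), on its axis. Below it hangs a wooden frame 190 mm wide, 12 mm thick, reaching 135 mm below this point, set with coloured glaze tiles; the bar sticks out on both sides of it. The rack is alike both ways round and may be hung either way.
- bar_left (a point): Point on the bar's axis 120 mm from its middle towards the rack's +y: the part meant to lie in a hook.
- bar_right (a point): The same on the rack's -y side.
- cradle: Dark wooden drying cradle, fixed, 100 x 170 mm, 42 mm high, origin at the centre of its underside on the table. At the start the rack stands upright in its slot, which runs along the cradle's y (14 mm wide, 30 mm deep, floor 12 mm above the table). Lift the rack straight up.
- stand: Hanging stand, fixed: wooden foot 150 x 280 x 14 mm; origin on the table under the middle of the two hooks, y along the line of the hooks, z up. Two 12 mm steel posts, 255 mm high, stand 29 mm behind (-x) that line at y = +120 and -120 mm, joined behind by an aluminium crossbar. At each is a blue upturned hook 16 mm wide along y, its trough 22 mm wide along x, centred at x = 0.
- seat_left (a point): NOMINAL place of the bar's axis when home in the hook at the stand's +y: 195 mm above the table. The mark is on the stand, not on the hook: the crossbar with both hooks is clamped up to 18 mm higher or lower, and each hook on it up to 8 mm more, each by itself. That is not reported: feel for it. The clamps hold firm.
- seat_right (a point): The same for the hook at the stand's -y. Above a hook's real home height the trough's wall at +x rises 28 mm, the one at -x 53 mm (flared at the top), so enter from above. The frame (190 mm) passes between the posts and hooks.
- pad_left (a joint): Black rubber saddle that is the floor of the +y hook: how far it is pressed down, m; 0 = free. Gives about 1 mm for each 3.5 N, 4 mm at most, then it is hard. Half of the rack's weight presses it about 0.5 mm.
- pad_right (a joint): The same for the hook at the stand's -y.
- gate_left (a joint): Yellow sprung gate across the mouth of the +y hook, rad: 0 = shut (before and after the bar passes), growing as it is pressed down inwards. A bar laid on it lies 32 mm above home; the rack's weight alone does not bring it past. Pressed with some 4 to 9 N at that hook it swings down, the bar slips by at about 1.1 to 1.4 rad, 7 mm above home, and it snaps shut over the bar.
- gate_right (a joint): The same for the hook at the stand's -y.
- glaze_jar_mid (a point): Bystander: blue glaze jar, 60 mm across, 75 mm high; point at mid-height.
- test_bowl_mid (a point): Bystander: terracotta bowl, 110 mm across, 50 mm high; point at mid-height.
- tumbler_mid (a point): Bystander: grey-green glazed tumbler, 68 mm across, 75 mm high; point at mid-height.
- tile_stack_mid (a point): Bystander: white tile block 50 x 50 x 30 mm; point at its centre.
- slip_bottle_mid (a point): Bystander: white slip bottle with a yellow cap, 56 mm across, 120 mm high; point at mid-height.
- amber_bottle_mid (a point): Bystander: amber glass bottle, 62 mm across, 130 mm high; point at mid-height.
- trim_knife: Bystander: spatula-shaped trimming tool, 170 mm long, lying on the table.

How it is judged:
By the outcome, as a careful person would: the job done as asked, in the order asked, and still so for the second after the job is handed in, with the robot touching nothing.
It also fails if it takes over 72 s, if anything falls off the work surface, if the arm or the gripper's body presses on something with over 40 N, if the wrist force passes 120 N, or if a joint passes its speed limit or range.

## Working session

There is one attempt and no reset: what is moved stays moved. The work goes in short steps, Python scripts to look and compute and a shell command to move; the robot and the scene stay as the last step left them, time stands still between calls to the robot, and variables do not carry over. Pictures are saved under pics/ and viewed, at most 10 in all, crops included, and the job is handed in when it is done.

```bash
mkdir -p pics; ls
python3 - <<'E'
from cell import get_obs, vision, arm
import cv2,numpy as np
print(get_obs())
for n in("top","side"):
    p,d=vision.camera(n); cv2.imwrite(f"pics/{n}0.png",p[:,:,::-1]); np.savez(f"{n}0.npz",p=p,d=d)
    print(n,{k:np.round(v,4).tolist() for k,v in vision.get_calibration(n).items()})
E
```

```text
pics
{'time': 0.0, 'joints': array([-6.93607302e+01,  7.13427571e+00,  9.46337741e+01, -5.38529919e-04,
        7.83527730e+01, -4.73138130e+00]), 'joint_velocities': array([0.04676494, 0.0396492 , 0.0183563 , 0.0680609 , 0.0186325 ,
       0.01990321]), 'effort': array([-2.96592880e-04, -4.23618650e+01, -3.65450335e+01, -1.33994362e-06,
        7.03542551e-03,  2.49222893e-05]), 'ee_pos': array([ 0.27827428, -0.58674202,  0.2300474 ]), 'tool_rot': array([[ 9.03554135e-01,  4.28473290e-01, -7.51915166e-04],
       [ 4.28473918e-01, -9.03552002e-01,  1.97016604e-03],
       [ 1.64769070e-04, -2.10232771e-03, -9.99997777e-01]]), 'wrist_force': array([0.00149592, 0.11852669, 0.40072884]), 'ft_torque': array([ 0.03139021,  0.06303749, -0.00086818]), 'grasp_force': 0.0, 'finger_gap': 0.08536253769012007}
top {'mtx': [[561.7086, 0.0, 328.4002], [0.0, 561.7086, 240.2171], [0.0, 0.0, 1.0]], 'R': [[0.0282, -0.9995, -0.0118], [-0.9813, -0.0255, -0.191], [0.1906, 0.017, -0.9815]], 't': [0.0003, 0.5417, 1.4864]}
side {'mtx': [[502.7799, 0.0, 320.3022], [0.0, 502.7799, 236.1078], [0.0, 0.0, 1.0]], 'R': [[-0.9596, -0.2813, 0.0112], [-0.2224, 0.7327, -0.6432], [0.1727, -0.6196, -0.7656]], 't': [0.4784, 0.2127, 1.3284]}
```

View pics/top0.png

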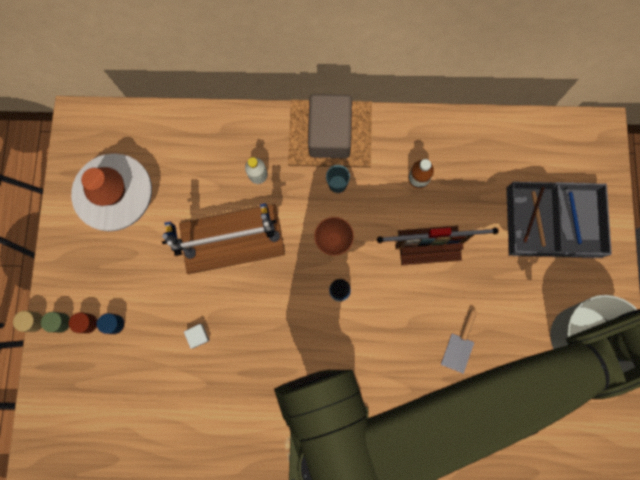

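View pics/side0.png

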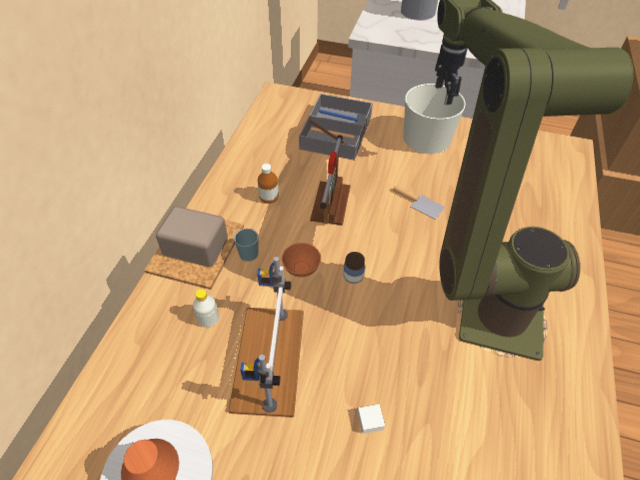

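The top view shows the rack with its handle at (440,231) and ball ends at (380,240) and (495,231). The stand is on the left with its hooks at (172,240) and (267,215) on the far side from the robot, and the bystanders are clear of it. Next I'll measure the colours with depth.

```bash
cat > h.py <<'E'
import numpy as np,cv2
from cell import vision
def load(n,k=0):
    z=np.load(f"{n}{k}.npz"); return z['p'],z['d']
def pts(n,d):
    c=vision.get_calibration(n);K,R,t=map(np.array,(c['mtx'],c['R'],c['t']))
    v,u=np.indices(d.shape); X=np.stack([(u-K[0,2])/K[0,0]*d,(v-K[1,2])/K[1,1]*d,d],-1)
    W=(X-t)@R; W[d==0]=np.nan; return W
E
python3 - <<'E'
from h import *
for n in("top","side"):
    p,d=load(n); W=pts(n,d); h=cv2.cvtColor(p,cv2.COLOR_RGB2HSV); H,S,V=[h[...,i].astype(int) for i in range(3)]
    x,y,z=W[...,0],W[...,1],W[...,2]
    for nm,m in dict(red=((H<6)|(H>174))&(S>180)&(V>70)&(z>.1),yel=(abs(H-27)<5)&(S>170)&(V>80)&(z>.06),blue=(abs(H-112)<12)&(S>120)&(z>.1),
        bar=(z>.13)&(y<-.05)&(y>-.45)&(x>.45)&(x<.75), crossbar=(z>.14)&(y>.02)&(y<.5)&(x>.4)&(x<.8)).items():
        k,l,s,c=cv2.connectedComponentsWithStats(m.astype(np.uint8))
        for i in range(1,k):
            if s[i,4]<6: continue
            q=W[l==i]; print(n,nm,s[i].tolist(),'med',np.round(np.median(q,0),3),'min',np.round(np.percentile(q,3,0),3),'max',np.round(np.percentile(q,97,0),3))
p,d=load("top"); c=np.hstack([cv2.resize(p[190:285,150:300],(600,380),interpolation=cv2.INTER_CUBIC)])
c2=cv2.resize(p[205:285,365:515],(600,320)[:2],interpolation=cv2.INTER_CUBIC)
cv2.imwrite("pics/c1.png",np.vstack([c[:300],c2[:300]])[:,:,::-1])
ps,_=load("side"); cv2.imwrite("pics/c2.png",cv2.resize(ps[240:430,220:320],(316,600),interpolation=cv2.INTER_CUBIC)[:,:,::-1])
E
```

```text
top red [431, 228, 20, 8, 131] med [ 0.543 -0.264  0.194] min [ 0.534 -0.288  0.189] max [ 0.552 -0.242  0.2  ]
top yel [248, 158, 9, 9, 62] med [0.737 0.226 0.12 ] min [0.728 0.215 0.112] max [0.749 0.235 0.124]
top blue [168, 232, 7, 4, 16] med [0.517 0.399 0.211] min [0.511 0.397 0.179] max [0.526 0.405 0.236]
top bar [421, 161, 9, 8, 34] med [ 0.74  -0.237  0.132] min [ 0.728 -0.248  0.13 ] max [ 0.748 -0.229  0.136]
top bar [377, 228, 122, 16, 710] med [ 0.541 -0.261  0.153] min [ 0.525 -0.411  0.145] max [ 0.56  -0.118  0.197]
top crossbar [162, 204, 115, 52, 1137] med [0.526 0.311 0.166] min [0.482 0.156 0.146] max [0.591 0.413 0.252]
side red [329, 152, 7, 21, 114] med [ 0.541 -0.249  0.191] min [ 0.533 -0.284  0.159] max [ 0.55  -0.237  0.196]
side yel [196, 289, 10, 12, 90] med [0.736 0.23  0.117] min [0.726 0.218 0.107] max [0.748 0.24  0.122]
side blue [241, 359, 18, 21, 108] med [0.519 0.415 0.197] min [0.51  0.404 0.168] max [0.545 0.422 0.236]
side bar [320, 135, 23, 75, 401] med [ 0.538 -0.24   0.152] min [ 0.524 -0.408  0.142] max [ 0.56  -0.111  0.195]
side crossbar [240, 257, 51, 132, 1747] med [0.529 0.327 0.174] min [0.482 0.168 0.147] max [0.593 0.42  0.251]
```

View pics/c1.png

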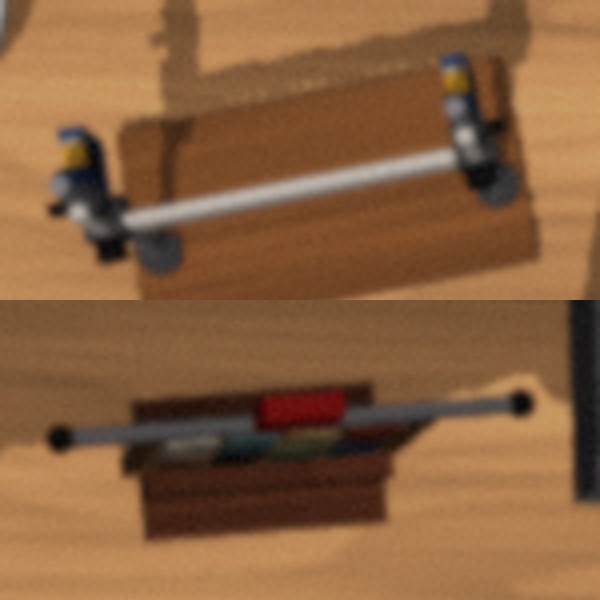

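View pics/c2.png

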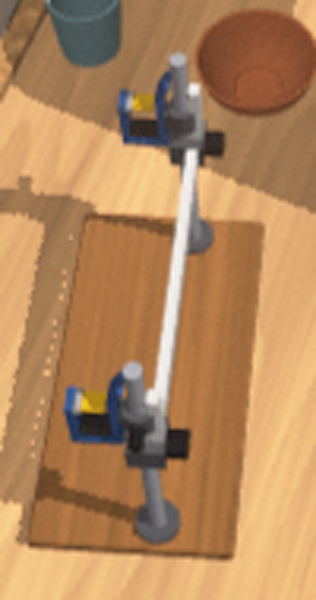

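The crops show both blue hooks with yellow gates, opening on the far (+x) side of the posts. In c1 the gates are at (75,155) and (455,80). The stand is yawed about 10°.

Run:
```python
from h import *
for n in("top","side"):
    p,d=load(n); W=pts(n,d); h=cv2.cvtColor(p,cv2.COLOR_RGB2HSV); H,S,V=[h[...,i].astype(int) for i in range(3)]
    x,y,z=W[...,0],W[...,1],W[...,2]; roi=(y>.02)&(y<.5)&(x>.4)&(x<.8)
    T=[]
    for nm,m in dict(posts=roi&(z>.243)&(z<.27),yel=roi&(z>.14)&(abs(H-27)<8)&(S>140)&(V>60),blue=roi&(z>.14)&(abs(H-112)<15)&(S>90)).items():
        for s in(1,-1):
            q=W[m&((y-.3)*s>0)]
            print(n,nm,s,len(q),np.round(np.median(q,0),4),np.round(q.min(0),3),np.round(q.max(0),3))
            if nm=='posts':T.append((q.min(0)+q.max(0))/2)
    a=T[0]-T[1]; a[2]=0; print('len',np.linalg.norm(a)); a/=np.linalg.norm(a); ax=np.array([a[1],-a[0],0])
    o=(T[0]+T[1])/2+.029*ax; print('origin',o,'yaw y',np.degrees(np.arctan2(-a[0],a[1])))
    # crossbar line direction
    m=roi&(z>.14)&(S<60)&(V>120)&(y>.2)&(y<.38); q=W[m]; f=np.polyfit(q[:,1],q[:,0],1); print('crossbar yaw',np.degrees(np.arctan(-f[0])))
    # rack bar ; ball ends
    m=(z>.142)&(z<.175)&(y<-.09)&(y>-.45)&(x>.5)&(x<.58)&(V<75)&(S<110)
    for s in(1,-1):
        q=W[m&((y+.26)*s>.13)]; print('ball',s,len(q),np.round((q.min(0)+q.max(0))/2,4),np.round(q.max(0),3))
    m=(z>.142)&(z<.165)&(y<-.13)&(y>-.39)&(abs(y+.263)>.04)&(x>.5)&(x<.58); q=W[m]; f=np.polyfit(q[:,1],q[:,0],1); print('rack yaw',np.degrees(np.arctan(-f[0])),'x at -.265',np.polyval(f,-.265),'zmax',np.percentile(q[:,2],95))
    m=((H<6)|(H>174))&(S>180)&(V>60)&(z>.17)&(y<-.2)&(y>-.33)&(x>.5)&(x<.58); q=W[m]; t=q[q[:,2]>np.percentile(q[:,2],98)-.006]; print('red',q.min(0),q.max(0),'top center',t.mean(0))
    # foot
    for nm,rg in dict(foot=roi&(H<14)&(S>100)&(z<.03)&(z>.004)).items():
        c=max(cv2.findContours(rg.astype(np.uint8),0,1)[0],key=cv2.contourArea)[:,0]; Q=W[c[:,1],c[:,0],:2]; r=cv2.minAreaRect((Q*1000).astype(np.float32)); print(nm,r)
```

```text
top posts 1 28 [0.502  0.4021 0.2527] [0.496 0.396 0.245] [0.508 0.409 0.258]
top posts -1 24 [0.5546 0.1687 0.2541] [0.55  0.163 0.244] [0.561 0.174 0.258]
top yel 1 9 [0.5312 0.4048 0.2106] [0.526 0.402 0.208] [0.534 0.411 0.214]
top yel -1 13 [0.5846 0.1756 0.2012] [0.579 0.17  0.169] [0.591 0.18  0.206]
top blue 1 20 [0.5174 0.3999 0.2051] [0.511 0.397 0.175] [0.544 0.408 0.236]
top blue -1 1 [0.5656 0.1634 0.2305] [0.566 0.163 0.231] [0.566 0.163 0.231]
len 0.24012589060436412
origin [0.55690338 0.2918843  0.25121682] yaw y 12.879514199892492
crossbar yaw 13.02203716182237
ball 1 16 [ 0.5288 -0.1223  0.1521] [ 0.533 -0.116  0.159]
ball -1 13 [ 0.5578 -0.4098  0.155 ] [ 0.563 -0.405  0.16 ]
rack yaw 5.938871181248075 x at -.265 0.5423610665744574 zmax 0.15656125517257222
red [ 0.53289373 -0.28898054  0.17501298] [ 0.55285217 -0.24028881  0.20163819] top center [ 0.54274935 -0.26479176  0.19643466]
foot ((549.09912109375, 290.78570556640625), (156.10447692871094, 285.5711364746094), 12.985867500305176)
side posts 1 46 [0.5003 0.4055 0.2528] [0.495 0.398 0.244] [0.507 0.41  0.257]

[... 252 characters left out ...]
0.5183 0.4148 0.1969] [0.508 0.4   0.166] [0.547 0.423 0.238]
side blue -1 81 [0.5744 0.1813 0.1898] [0.563 0.165 0.159] [0.601 0.19  0.23 ]
len 0.23942740648258706
origin [0.5558461  0.29415007 0.25050825] yaw y 13.032765521579885
crossbar yaw 12.977015267497396
ball 1 19 [ 0.5281 -0.1161  0.1517] [ 0.535 -0.11   0.155]
ball -1 16 [ 0.5578 -0.4105  0.1502] [ 0.566 -0.404  0.157]
rack yaw 6.052792964626058 x at -.265 0.5420771589571214 zmax 0.15351905989334338
red [ 0.53262484 -0.28729621  0.17063809] [ 0.55218291 -0.23272913  0.19867756] top center [ 0.54240868 -0.26056756  0.1933017 ]
foot ((614.1416625976562, 210.27784729003906), (36.77047348022461, 81.02367401123047), 15.930363655090332)
```

Stand origin ≈ (0.5565, 0.293) with yaw 13°. Rack handle ≈ (0.5425, −0.263) with yaw 6° and grip height about 0.175. The hooks look like they sit near 0.183 (+y) and 0.177 (−y). Moving above the handle.

```bash
cat > go.py <<'E'
# usage: go.py x y z toolx_angle roll(deg about tool y: + lowers? see sign)  -> remaining shift (tool axes, mm) and rotvec (deg)
import sys,numpy as np
from scipy.spatial.transform import Rotation as Ro
from cell import get_obs
x,y,z,a,r=map(float,sys.argv[1:6]); o=get_obs(); R=np.array(o['tool_rot']); c,s=np.cos(np.radians(a)),np.sin(np.radians(a))
T=np.array([[c,s,0],[s,-c,0],[0,0,-1.]])@Ro.from_euler('y',r,degrees=True).as_matrix()
print('shift mm',np.round(R.T@(np.array([x,y,z])-o['ee_pos'])*1000,1),'rot',np.round(Ro.from_matrix(R.T@T).as_rotvec(degrees=True),2))
print('t',round(o['time'],2),'pos',np.round(o['ee_pos'],4),'F',np.round(o['wrist_force'],1),'M',np.round(o['ft_torque'],2),'gap',round(o['finger_gap'],4),'grip',round(o['grasp_force'],1),'j',np.round(o['joints'],0))
E
python3 -m crank '{"xyz":[[0.047,-0.0224,-0.0086],[0.047,-0.0224,-0.0086],[0.047,-0.0224,-0.0086],[0.047,-0.0224,-0.0086],[0.047,-0.0224,-0.0086],[0.047,-0.0224,-0.0086],[0.047,-0.0224,-0.0086],[0.047,-0.0224,-0.0086]],"rotation":[[0,0,0],[0,0,0],[0,0,0],[0,0,0],[0,0,0],[0,0,0],[0,0,0],[0,0,0]],"fingers":[100,100,100,100,100,100,100,100]}' 40
python3 -m crank '{"xyz":[[0,0,0],[0,0,0],[0,0,0],[0,0,0],[0,0,0],[0,0,0],[0,0,0],[0,0,0]],"rotation":[[0,0,-10],[0,0,-10],[0,0,-10],[0,0,-10],[0,0,-10],[0,0,-10],[0,0,-10],[0,0,-0.5]],"fingers":[70,70,70,70,70,70,70,70]}'
python3 go.py 0.5425 -0.263 0.30 96 0
```

```text
time: 1.1
ee_pos: [0.5421, -0.2627, 0.2999]
tool_rot: [[0.904, 0.429, -0.001], [0.429, -0.904, 0.0], [-0.0, -0.001, -1.0]]
wrist_force: [0.9, -0.1, -0.1]
finger_gap: 0.0854
grasp_force: 0.0
time: 2.1
ee_pos: [0.5412, -0.2642, 0.2995]
tool_rot: [[-0.101, 0.995, -0.001], [0.995, 0.101, 0.001], [0.001, -0.001, -1.0]]
wrist_force: [-0.2, 0.8, -0.5]
finger_gap: 0.0602
grasp_force: 0.0
shift mm [ 1.   1.4 -0.5] rot [-0.05 -0.04 -0.22]
t 2.1 pos [ 0.5412 -0.2642  0.2995] F [-0.2  0.8 -0.5] M [-0.03 -0.03  0.04] gap 0.0602 grip 0.0 j [-31.  -1.  96.   0.  85. -37.]
```

```bash
python3 -m crank '{"xyz":[[0.001,0.0014,0.0195],[0,0,0.03],[0,0,0.03],[0,0,0.025],[0,0,0.02],[0,0,0.01],[0,0,0.005],[0,0,0]],"rotation":[[0,0,0],[0,0,0],[0,0,0],[0,0,0],[0,0,0],[0,0,0],[0,0,0],[0,0,0]],"fingers":[70,70,70,70,70,70,70,70]}'
python3 go.py 0.5425 -0.263 0.16 96 0
python3 -m crank '{"xyz":[[0,0,0],[0,0,0],[0,0,0],[0,0,0],[0,0,0],[0,0,0],[0,0,0],[0,0,0]],"rotation":[[0,0,0],[0,0,0],[0,0,0],[0,0,0],[0,0,0],[0,0,0],[0,0,0],[0,0,0]],"fingers":[40,25,15,10,10,10,10,10]}' 60
python3 go.py 0.5425 -0.263 0.16 96 0; mkdir -p pics
python3 - <<'E'
from h import *
for n in("top","side"):
    p,d=vision.camera(n); np.savez(f"{n}1.npz",p=p,d=d); 
    if n=="side": cv2.imwrite("pics/s1.png",cv2.resize(p[60:240,250:490],(800,600))[:,:,::-1])
E
```

```text
time: 3.1
ee_pos: [0.543, -0.2633, 0.161]
tool_rot: [[-0.102, 0.995, 0.001], [0.995, 0.102, -0.0], [-0.0, 0.001, -1.0]]
wrist_force: [0.0, 0.4, -0.0]
finger_gap: 0.06
grasp_force: 0.0
shift mm [ 0.4 -0.5  1. ] rot [ 0.03  0.03 -0.14]
t 3.1 pos [ 0.543  -0.2633  0.161 ] F [ 0.   0.4 -0. ] M [ 0.01  0.03 -0.03] gap 0.06 grip 0.0 j [-31.   4. 104.  -0.  71. -37.]
time: 4.1
ee_pos: [0.5432, -0.2634, 0.1615]
tool_rot: [[-0.102, 0.995, 0.001], [0.995, 0.102, -0.001], [-0.001, 0.001, -1.0]]
wrist_force: [-0.2, -0.1, 5.3]
finger_gap: 0.0151
grasp_force: 59.7
shift mm [ 0.5 -0.6  1.5] rot [ 0.07  0.05 -0.13]
t 4.1 pos [ 0.5432 -0.2634  0.1615] F [-0.2 -0.1  5.3] M [-0.05  0.01  0.  ] gap 0.0151 grip 59.7 j [-31.   4. 104.  -0.  71. -37.]
```

View pics/s1.png

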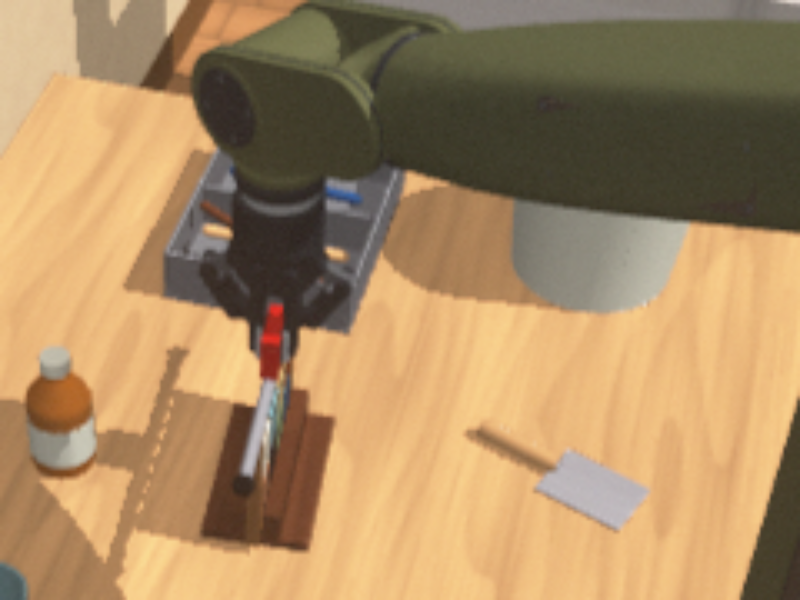

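The handle is gripped (gap 15.1 mm). In the crop the red handle is between the fingers at (270,340) and the rack still stands in the slot. I'll firm the grip and lift straight up.

```bash
python3 -m crank '{"xyz":[[0,0,0],[0,0,0],[0,0,-0.01],[0,0,-0.01],[0,0,-0.015],[0,0,-0.02],[0,0,-0.02],[0,0,0]],"rotation":[[0,0,0],[0,0,0],[0,0,0],[0,0,0],[0,0,0],[0,0,0],[0,0,0],[0,0,0]],"fingers":[10,10,10,10,10,10,10,10]}' 110
python3 go.py 0.5425 -0.263 0.45 96 0
python3 -m crank '{"xyz":[[0,0,-0.03],[0,0,-0.035],[0,0,-0.035],[0,0,-0.035],[0,0,-0.035],[0,0,-0.03],[0,0,-0.015],[0,0,0]],"rotation":[[0,0,0],[0,0,0],[0,0,0],[0,0,0],[0,0,0],[0,0,0],[0,0,0],[0,0,0]],"fingers":[10,10,10,10,10,10,10,10]}'
python3 go.py 0.5565 0.293 0.45 103 0
```

```text
time: 5.2
ee_pos: [0.5439, -0.264, 0.2393]
tool_rot: [[-0.102, 0.995, 0.005], [0.995, 0.102, -0.003], [-0.004, 0.004, -1.0]]
wrist_force: [0.2, 0.3, -3.1]
finger_gap: 0.0147
grasp_force: 107.7
shift mm [   0.4   -0.4 -210.7] rot [ 0.26  0.2  -0.14]
t 5.2 pos [ 0.5439 -0.264   0.2393] F [ 0.2  0.3 -3.1] M [ 0.03 -0.04  0.04] gap 0.0147 grip 107.7 j [-31.   1. 100.  -0.  78. -37.]
time: 6.2
ee_pos: [0.5429, -0.2633, 0.4512]
tool_rot: [[-0.102, 0.995, 0.001], [0.995, 0.102, -0.001], [-0.001, 0.001, -1.0]]
wrist_force: [-0.2, 0.1, -3.6]
finger_gap: 0.0147
grasp_force: 108.0
shift mm [552.   70.4   0.9] rot [ 0.05  0.05 -7.13]
t 6.2 pos [ 0.5429 -0.2633  0.4512] F [-0.2  0.1 -3.6] M [-0.   -0.02 -0.01] gap 0.0147 grip 108.0 j [-31.  -1.  83.  -0.  99. -37.]
```

```bash
python3 -m crank '{"xyz":[[0.02,0.002,0],[0.035,0.0045,0],[0.04,0.005,0],[0.04,0.005,0],[0.04,0.005,0],[0.04,0.005,0],[0.04,0.005,0],[0.04,0.005,0]],"rotation":[[0,0,0],[0,0,0],[0,0,0],[0,0,0],[0,0,0],[0,0,0],[0,0,0],[0,0,0]],"fingers":[10,10,10,10,10,10,10,10]}'
python3 -m crank '{"xyz":[[0.04,0.005,0],[0.04,0.005,0],[0.04,0.005,0],[0.04,0.005,0],[0.04,0.005,0],[0.035,0.005,0],[0.02,0.003,0],[0,0,0]],"rotation":[[0,0,0],[0,0,-1],[0,0,-1],[0,0,-1],[0,0,-1],[0,0,-1],[0,0,-1],[0,0,-1]],"fingers":[10,10,10,10,10,10,10,10]}'
python3 go.py 0.5565 0.293 0.45 103 0
python3 - <<'E'
from h import *
for n in("top","side"):
    p,d=vision.camera(n); np.savez(f"{n}2.npz",p=p,d=d); 
    if n=="top": cv2.imwrite("pics/t2.png",cv2.resize(p[120:340,100:360],(709,600))[:,:,::-1])
E
```

```text
time: 7.2
ee_pos: [0.5479, 0.0363, 0.4485]
tool_rot: [[-0.103, 0.995, -0.003], [0.995, 0.103, 0.001], [0.001, -0.003, -1.0]]
wrist_force: [0.3, -0.4, -4.4]
finger_gap: 0.0148
grasp_force: 107.9
time: 8.2
ee_pos: [0.5464, 0.2922, 0.4491]
tool_rot: [[-0.226, 0.974, -0.002], [0.974, 0.226, -0.001], [-0.001, -0.003, -1.0]]
wrist_force: [0.3, 1.4, -3.9]
finger_gap: 0.0143
grasp_force: 107.9
shift mm [-1.5 10.  -0.9] rot [-0.15  0.04  0.04]
t 8.2 pos [0.5464 0.2922 0.4491] F [ 0.3  1.4 -3.9] M [-0.04 -0.05  0.02] gap 0.0143 grip 107.9 j [23.  1. 81. -0. 99. 10.]
```

View pics/t2.png

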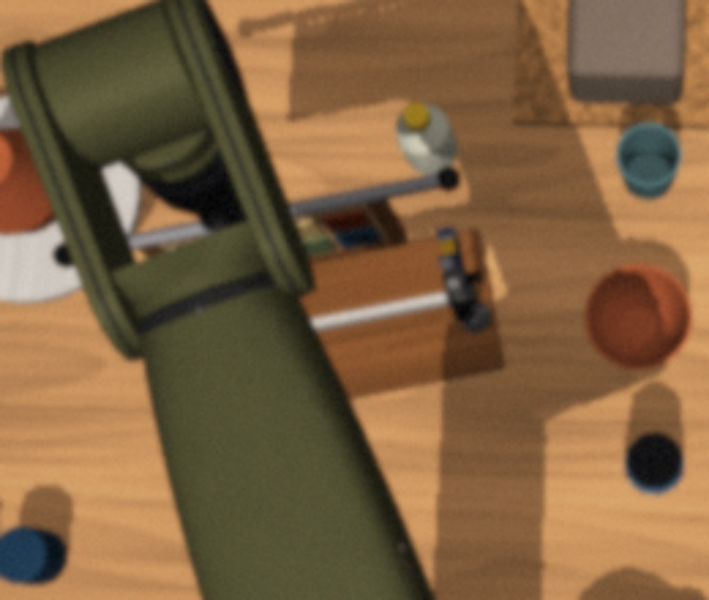

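The top view shows the rack held above the stand, with ball ends at crop (68,255) and (450,178), level and parallel to the crossbar. I'll measure the bar against the TCP.

```bash
cat > balls.py <<'E'
import sys
from h import *
from cell import get_obs
k=sys.argv[1]; lo,hi=map(float,sys.argv[2:4]); o=get_obs(); cen=np.array(o['ee_pos'])
a=np.radians(103); ey=np.array([np.cos(a),np.sin(a),0]); ex=np.array([ey[1],-ey[0],0])
for n in("top","side"):
    p,d=load(n,k); W=pts(n,d); V=p.max(-1).astype(int)
    r=W-cen; b=r@ey; c=r@ex; z=W[...,2]
    for s in(1,-1):
        m=(abs(b-s*.155)<.02)&(abs(c)<.03)&(z>lo)&(z<hi); q=np.stack([c[m],b[m],z[m]],-1)
        if m.sum()<5: print(n,s,'none'); continue
        m2=(abs(b-s*.125)<.02)&(abs(c)<.03)&(z>lo)&(z<hi); q2=np.stack([c[m2],b[m2],z[m2]],-1)
        print(n,s,m.sum(),'ball c,b mid',np.round((np.percentile(q,2,0)+np.percentile(q,98,0))/2,4),'ztop',np.round(np.percentile(q[:,2],97),4),'bar c',np.round(np.median(q2[:,0]),4),'bar ztop',np.round(np.percentile(q2[:,2],92),4),'outer b',np.round(np.percentile(s*q[:,1],97),4))
E
python3 balls.py 2 .39 .47
```

```text
top 1 47 ball c,b mid [-0.002   0.149   0.4392] ztop 0.445 bar c -0.0044 bar ztop 0.4431 outer b 0.1548
top -1 76 ball c,b mid [-0.0005 -0.1464  0.4399] ztop 0.4451 bar c -0.0022 bar ztop 0.4424 outer b 0.1564
side 1 128 ball c,b mid [-0.0015  0.1461  0.4379] ztop 0.4434 bar c -0.0024 bar ztop 0.4408 outer b 0.1562
side -1 none
```

```bash
python3 go.py 0.5575 0.293 0.28 103 1.9
python3 -m crank '{"xyz":[[-0.0015,0.006,0],[0,0.005,0.01],[0,0,0.03],[0,0,0.035],[0,0,0.035],[0,0,0.03],[0,0,0.02],[0,0,0.008]],"rotation":[[0,0,0],[0,0,0],[0,0,0],[0,0,0],[0,0,0],[0,0,0],[0,0,0],[0,1.9,0]],"fingers":[10,10,10,10,10,10,10,10]}'
python3 -m crank '{"xyz":[[0,0,0],[0,0,0]],"rotation":[[0,0,0],[0,0,0]],"fingers":[10,10]}'
python3 go.py 0.5575 0.293 0.28 103 1.9
python3 - <<'E'
from h import *
for n in("top","side"):
    p,d=vision.camera(n); np.savez(f"{n}3.npz",p=p,d=d); 
    if n=="side": cv2.imwrite("pics/s3.png",cv2.resize(p[200:430,180:360],(470,600),interpolation=cv2.INTER_CUBIC)[:,:,::-1])
E
python3 balls.py 3 .24 .29
```

```text
shift mm [1.0e-01 1.1e+01 1.7e+02] rot [-0.06  1.95 -0.12]
t 8.3 pos [0.547  0.2907 0.45  ] F [ 0.6 -0.2 -3.2] M [ 0.04  0.01 -0.02] gap 0.0146 grip 107.9 j [23.  1. 81. -0. 99. 10.]
time: 9.3
ee_pos: [0.5578, 0.292, 0.2807]
tool_rot: [[-0.223, 0.975, -0.01], [0.974, 0.223, 0.033], [0.034, -0.002, -0.999]]
wrist_force: [0.2, 0.2, -4.4]
finger_gap: 0.0148
grasp_force: 107.8
time: 9.55
ee_pos: [0.559, 0.2921, 0.2845]
tool_rot: [[-0.222, 0.975, -0.005], [0.974, 0.222, 0.033], [0.034, 0.003, -0.999]]
wrist_force: [0.2, 1.2, -3.9]
finger_gap: 0.0145
grasp_force: 107.8
shift mm [ 1.  -1.3  4.6] rot [ 0.17 -0.03 -0.15]
t 9.55 pos [0.559  0.2921 0.2845] F [ 0.2  1.2 -3.9] M [0.01 0.02 0.02] gap 0.0145 grip 107.8 j [22.  3. 94.  2. 83.  9.]
top 1 53 ball c,b mid [-0.0016  0.1442  0.2809] ztop 0.2868 bar c -0.002 bar ztop 0.2843 outer b 0.153
top -1 61 ball c,b mid [-0.0012 -0.1467  0.2707] ztop 0.2764 bar c -0.0024 bar ztop 0.2735 outer b 0.1572
side 1 96 ball c,b mid [-0.0008  0.1465  0.2779] ztop 0.2834 bar c -0.0028 bar ztop 0.2805 outer b 0.1569
side -1 none
```

View pics/s3.png

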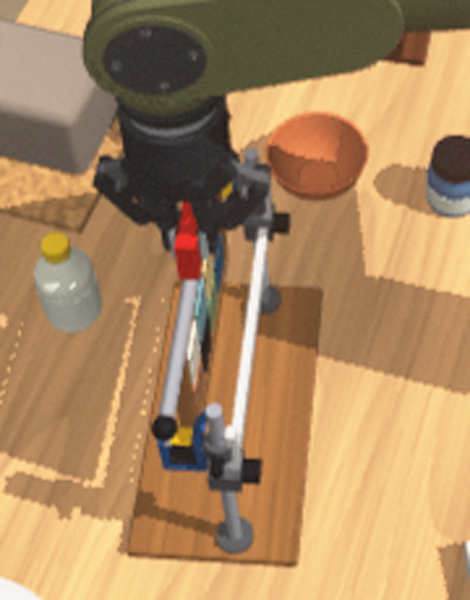

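In the crop the bar's near ball (165,428) is over the +y hook's mouth (185,435), and the bar is centred on the hook line within about 1 mm. Descending to just above the gates, then feeling.

```bash
python3 -m crank '{"xyz":[[0,0,0.01],[0,0,0.012],[0,0,0.01],[0,0,0.008],[0,0,0.004],[0,0,0],[0,0,0]],"rotation":[[0,0,0],[0,0,0],[0,0,0],[0,0,0],[0,0,0],[0,0,0],[0,0,0]],"fingers":[10,10,10,10,10,10,10]}'
python3 go.py 0.558 0.2925 0.22 103 1.9
python3 -m crank '{"xyz":[[0,0,0.003],[0,0,0.003],[0,0,0]],"rotation":[[0,0,0],[0,0,0],[0,0,0]],"fingers":[10,10,10]}'
python3 go.py 0.558 0.2925 0.22 103 1.9
```

```text
time: 10.52
ee_pos: [0.5582, 0.2936, 0.2392]
tool_rot: [[-0.223, 0.975, -0.006], [0.974, 0.223, 0.033], [0.033, 0.001, -0.999]]
wrist_force: [-0.7, -0.3, -4.5]
finger_gap: 0.0143
grasp_force: 107.8
shift mm [-1.7 -0.4 19.2] rot [ 0.06 -0.01 -0.13]
t 10.53 pos [0.5582 0.2936 0.2392] F [-0.7 -0.3 -4.5] M [-0.06 -0.04  0.02] gap 0.0143 grip 107.8 j [22.  4. 97.  2. 79.  9.]
time: 10.9
ee_pos: [0.5576, 0.2936, 0.2321]
tool_rot: [[-0.223, 0.975, -0.008], [0.974, 0.223, 0.032], [0.033, -0.001, -0.999]]
wrist_force: [-0.7, -0.8, -3.3]
finger_gap: 0.0146
grasp_force: 107.8
shift mm [-1.6  0.2 12.1] rot [-0.04  0.01 -0.13]
t 10.9 pos [0.5576 0.2936 0.2321] F [-0.7 -0.8 -3.3] M [-0.03  0.04 -0.01] gap 0.0146 grip 107.8 j [22.  4. 97.  2. 78.  9.]
```

```bash
for i in 1 2 3; do python3 -m crank '{"xyz":[[0,0,0.002],[0,0,0.002],[0,0,0]],"rotation":[[0,0,0],[0,0,0],[0,0,0]],"fingers":[10,10,10]}' >/dev/null
python3 go.py 0.558 0.2925 0.22 103 1.9; done
```

```text
shift mm [-1.6  0.1  8.2] rot [-0.03  0.01 -0.13]
t 11.28 pos [0.5576 0.2938 0.2283] F [ 1.4 -0.1 -3.8] M [-0.02 -0.02  0.02] gap 0.0151 grip 107.8 j [22.  4. 98.  2. 78.  9.]
shift mm [-1.6 -0.3  6.1] rot [ 0.06 -0.   -0.13]
t 11.65 pos [0.558  0.294  0.2261] F [-2.8 -2.1  3.9] M [-0.39  0.51 -0.02] gap 0.0147 grip 109.0 j [22.  5. 98.  2. 77.  9.]
shift mm [-1.6 -0.6  2.6] rot [ 0.12  0.01 -0.12]
t 12.03 pos [0.5583 0.2941 0.2226] F [-3.7 -2.3  7.7] M [-0.52  0.7  -0.05] gap 0.0148 grip 109.6 j [22.  5. 98.  2. 77.  9.]
```

```bash
for i in 1 2 3; do python3 -m crank '{"xyz":[[0,0,0.0015],[0,0,0.0015],[0,0,0]],"rotation":[[0,0,0],[0,0,0],[0,0,0]],"fingers":[10,10,10]}' >/dev/null
python3 go.py 0.558 0.2925 0.195 103 1.9; done
```

```text
shift mm [-2.4 -1.  26.3] rot [ 0.19  0.01 -0.12]
t 12.4 pos [0.5586 0.2942 0.2213] F [-6.2 -3.8 11.8] M [-0.7   0.92  0.01] gap 0.0147 grip 110.3 j [22.  5. 98.  2. 77.  9.]
shift mm [-2.8  0.3 22.2] rot [-0.01 -0.05 -0.13]
t 12.78 pos [0.5573 0.2944 0.2173] F [-7.6 -2.7  7.9] M [-0.36  1.42 -0.01] gap 0.0146 grip 109.8 j [22.  5. 98.  2. 77.  9.]
shift mm [-2.8  1.4 16. ] rot [-0.22 -0.03 -0.12]
t 13.15 pos [0.5562 0.2944 0.2111] F [-4.9 -1.6  1.5] M [-0.21  1.09  0.06] gap 0.0142 grip 109.1 j [22.  5. 99.  2. 76.  9.]
```

```bash
for i in 1 2 3; do python3 -m crank '{"xyz":[[0,0,0.001],[0,0,0.001],[0,0,0]],"rotation":[[0,0,0],[0,0,0],[0,0,0]],"fingers":[10,10,10]}' >/dev/null
python3 go.py 0.558 0.2925 0.195 103 1.9; done
```

```text
shift mm [-2.7  1.5 13.5] rot [-0.24 -0.02 -0.12]
t 13.53 pos [0.5561 0.2944 0.2086] F [-5.8 -1.1  0.6] M [-0.27  1.04  0.05] gap 0.0142 grip 108.9 j [22.  5. 99.  2. 76.  9.]
shift mm [-2.7  1.4 11.3] rot [-0.24 -0.01 -0.12]
t 13.9 pos [0.5561 0.2944 0.2063] F [-5.  -0.9  0. ] M [-0.17  0.9   0.05] gap 0.0145 grip 108.8 j [22.  5. 99.  2. 76.  9.]
shift mm [-2.5  1.1  9.2] rot [-0.2  -0.01 -0.13]
t 14.28 pos [0.5564 0.2944 0.2043] F [-5.3 -0.3 -1.6] M [-0.17  0.96  0.11] gap 0.0144 grip 108.3 j [22.  5. 99.  2. 75.  9.]
```

```bash
for i in 1 2 3; do python3 -m crank '{"xyz":[[0,-0.0005,0.001],[0,0,0.001],[0,0,0]],"rotation":[[0,0,0],[0,0,0],[0,0,0]],"fingers":[10,10,10]}' >/dev/null
python3 go.py 0.558 0.2925 0.195 103 1.9; done
```

```text
shift mm [-2.5  1.3  7.5] rot [-0.14 -0.   -0.13]
t 14.65 pos [0.5563 0.2944 0.2026] F [-5.6 -0.3 -2.8] M [-0.22  0.89  0.08] gap 0.0145 grip 108.2 j [22.  5. 99.  2. 75.  9.]
shift mm [-2.3  2.3  4.6] rot [-0.24  0.02 -0.14]
t 15.03 pos [0.5553 0.2941 0.1997] F [-6.3 -2.4 -4.5] M [-0.13  1.04 -0.04] gap 0.0145 grip 107.8 j [22.  5. 99.  2. 75.  9.]
shift mm [-2.4  0.4  4.9] rot [ 0.15 -0.01 -0.16]
t 15.4 pos [0.5571 0.2946 0.2   ] F [ 0.1  0.1 -3.6] M [-0.05 -0.02  0.03] gap 0.0143 grip 108.0 j [22.  5. 99.  2. 75.  9.]
```

Both gates appear to have let the bar by, since the sideways load vanished. Now I'll feel for the saddles.

```bash
for i in 1 2 3 4; do python3 -m crank '{"xyz":[[0,0,0.001],[0,0,0]],"rotation":[[0,0,0],[0,0,0]],"fingers":[10,10]}' >/dev/null
python3 go.py 0.557 0.2945 0.195 103 1.9; done
```

```text
shift mm [-0.3  0.5  4. ] rot [ 0.07 -0.01 -0.14]
t 15.65 pos [0.5565 0.2945 0.199 ] F [ 0.4 -0.2 -2.8] M [ 0.01 -0.02 -0.01] gap 0.0148 grip 108.0 j [22.  5. 99.  2. 75.  9.]
shift mm [-0.3  0.9  2.6] rot [ 0.01 -0.   -0.13]
t 15.9 pos [0.5561 0.2945 0.1976] F [ 0.3 -0.1 -4. ] M [-0.08 -0.02  0.01] gap 0.0143 grip 108.0 j [ 22.   6. 100.   2.  75.   9.]
shift mm [-0.3  0.9  1.5] rot [-0.01  0.   -0.13]
t 16.15 pos [0.556  0.2945 0.1965] F [-0.5  0.  -3.8] M [-0.06 -0.02 -0.07] gap 0.0147 grip 108.0 j [ 22.   6. 100.   2.  75.   9.]
shift mm [-0.3  0.9  0.5] rot [-0.01  0.   -0.13]
t 16.4 pos [0.556  0.2945 0.1955] F [ 0.  -0.1 -4.4] M [-0.09 -0.04  0.03] gap 0.0142 grip 108.2 j [ 22.   6. 100.   2.  74.   9.]
```

```bash
for i in 1 2 3 4; do python3 -m crank '{"xyz":[[0,0,0.0007],[0,0,0]],"rotation":[[0,0,0],[0,0,0]],"fingers":[10,10]}' >/dev/null
python3 go.py 0.557 0.2945 0.195 103 1.9; done
```

```text
shift mm [-0.3  0.8  0. ] rot [ 0.01  0.   -0.13]
t 16.65 pos [0.5561 0.2946 0.195 ] F [-0.7 -0.1 -3.4] M [-0.08  0.02  0.03] gap 0.0151 grip 108.2 j [ 22.   6. 100.   2.  74.   9.]
shift mm [-0.3  0.8 -0.4] rot [ 0.02 -0.   -0.13]
t 16.9 pos [0.5562 0.2947 0.1946] F [ 0.4  0.4 -2.9] M [-0.11  0.01 -0.07] gap 0.0145 grip 108.4 j [ 22.   6. 100.   2.  74.   9.]
shift mm [-0.3  0.7 -0.9] rot [ 0.03 -0.   -0.13]
t 17.15 pos [0.5562 0.2947 0.1941] F [-1.8 -0.1 -0. ] M [-0.24  0.22 -0.05] gap 0.0147 grip 108.5 j [ 22.   6. 100.   2.  74.   9.]
shift mm [-0.3  0.6 -1.3] rot [ 0.05 -0.   -0.13]
t 17.4 pos [0.5563 0.2947 0.1938] F [-1.  -0.1  3.1] M [-0.32  0.39 -0.01] gap 0.0148 grip 108.9 j [ 22.   6. 100.   2.  74.   9.]
```

```bash
for i in 1 2 3; do python3 -m crank '{"xyz":[[0,0,0.0007],[0,0,0]],"rotation":[[0,0,0],[0,0,0]],"fingers":[10,10]}' >/dev/null
python3 go.py 0.557 0.2945 0.195 103 1.9; done
python3 - <<'E'
from h import *
P=[]
for n in("top","side"):
    p,d=vision.camera(n); np.savez(f"{n}4.npz",p=p,d=d)
    if n=="side": a=p[330:400,225:300];b=p[240:310,240:315]
cv2.imwrite("pics/s4.png",np.hstack([cv2.resize(q,(400,373),interpolation=cv2.INTER_CUBIC) for q in(a,b)])[:,:,::-1])
E
python3 balls.py 4 .15 .21
```

```text
shift mm [-0.4  0.6 -1.7] rot [ 0.05 -0.01 -0.12]
t 17.65 pos [0.5563 0.2948 0.1933] F [-2.7 -2.   5. ] M [-0.44  0.56 -0.02] gap 0.0145 grip 109.4 j [ 22.   6. 100.   2.  74.   9.]
shift mm [-0.3  0.6 -1.9] rot [ 0.06 -0.   -0.12]
t 17.9 pos [0.5563 0.2948 0.1931] F [-3.4 -2.3  5.6] M [-0.47  0.69  0.  ] gap 0.0143 grip 109.6 j [ 22.   6. 100.   2.  74.   9.]
shift mm [-0.3  0.6 -2.2] rot [ 0.06  0.   -0.12]
t 18.15 pos [0.5563 0.2948 0.1928] F [-4.2 -2.   8.6] M [-0.62  0.89  0.03] gap 0.0148 grip 109.8 j [ 22.   6. 100.   2.  74.   9.]
top 1 46 ball c,b mid [-0.0109  0.1445  0.1924] ztop 0.1999 bar c -0.0021 bar ztop 0.2089 outer b 0.152
top -1 67 ball c,b mid [-0.012  -0.1465  0.1837] ztop 0.1945 bar c -0.001 bar ztop 0.2051 outer b 0.1576
side 1 102 ball c,b mid [-0.0107  0.1463  0.1903] ztop 0.1979 bar c -0.0048 bar ztop 0.2084 outer b 0.1559
side -1 none
```

View pics/s4.png

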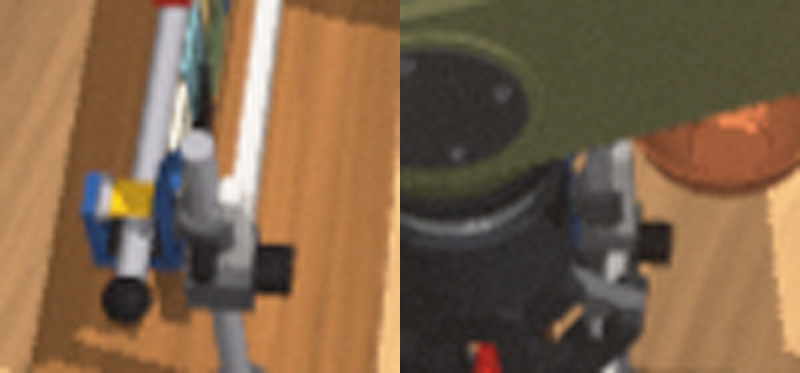

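The +y gate (yellow, at (130,197)) is shut over the bar. The −y hook is hidden here, so I'll check it in the top view.

Run:
```python
from h import *
p,d=load("top",4); cv2.imwrite("pics/t4.png",np.hstack([cv2.resize(q,(400,400),interpolation=cv2.INTER_CUBIC) for q in(p[210:260,150:200],p[190:240,245:295])])[:,:,::-1])
for n in("top","side"):
  for k in(0,4):
    p,d=load(n,k); W=pts(n,d); h=cv2.cvtColor(p,cv2.COLOR_RGB2HSV); H,S,V=[h[...,i].astype(int) for i in range(3)];x,y,z=W[...,0],W[...,1],W[...,2]
    m=(y>.1)&(y<.5)&(x>.5)&(x<.63)&(z>.14)&(z<.25)&(abs(H-27)<8)&(S>140)&(V>60)
    for s in(1,-1):
        q=W[m&((y-.3)*s>0)]; print(n,k,s,len(q),np.round(np.median(q,0),4) if len(q) else '')
```

```text
top 0 1 9 [0.5312 0.4048 0.2106]
top 0 -1 13 [0.5846 0.1756 0.2012]
top 4 1 10 [0.5296 0.4091 0.2099]
top 4 -1 13 [0.5843 0.1755 0.2013]
side 0 1 49 [0.5293 0.4098 0.2081]
side 0 -1 33 [0.5836 0.1763 0.2007]
side 4 1 46 [0.5294 0.4101 0.2081]
side 4 -1 0
```

View pics/t4.png

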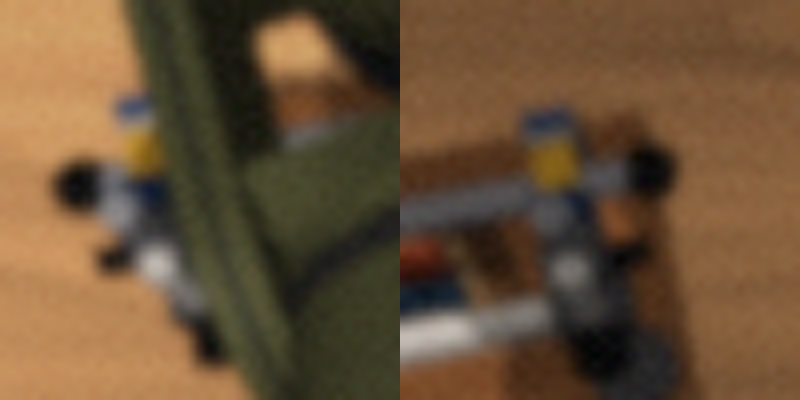

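Both gates are shut above the bar, at (550,160) on the −y side and (145,150) on the +y side, at the same heights as before. A small rocking test will confirm the +y side is home before I ease the load and release.

```bash
python3 -m crank '{"xyz":[[0,0,0],[0,0,0]],"rotation":[[0,-0.4,0],[0,0,0]],"fingers":[10,10]}'>/dev/null; python3 go.py 0.557 0.2945 0.195 103 1.9
python3 -m crank '{"xyz":[[0,0,0],[0,0,0]],"rotation":[[0,-0.4,0],[0,0,0]],"fingers":[10,10]}'>/dev/null; python3 go.py 0.557 0.2945 0.195 103 1.9
```

```text
shift mm [-0.4  0.6 -2.3] rot [ 0.06  0.39 -0.12]
t 18.5 pos [0.5563 0.2948 0.1927] F [-4.4 -2.7  8.3] M [-0.44  0.9   0.07] gap 0.0146 grip 109.9 j [ 22.   6. 100.   2.  74.   9.]
shift mm [-0.4  0.4 -2.2] rot [ 0.09  0.78 -0.11]
t 18.75 pos [0.5565 0.2948 0.1928] F [-3.6 -4.5  7.7] M [-0.16  0.79  0.15] gap 0.0144 grip 109.8 j [ 23.   6. 100.   1.  74.   9.]
```

The moment passes smoothly through zero while the total load stays put, so both saddles are carrying. Ease off, open, and retreat upward.

```bash
python3 -m crank '{"xyz":[[0,0,-0.001],[0,0,-0.001],[0,0,0]],"rotation":[[0,0.4,0],[0,0,0],[0,0,0]],"fingers":[10,10,10]}'>/dev/null; python3 go.py 0.557 0.2945 0.195 103 1.9
python3 -m crank '{"xyz":[[0,0,0],[0,0,0],[0,0,0],[0,0,0],[0,0,0],[0,0,0],[0,0,0],[0,0,0]],"rotation":[[0,0,0],[0,0,0],[0,0,0],[0,0,0],[0,0,0],[0,0,0],[0,0,0],[0,0,0]],"fingers":[20,22,25,30,35,40,40,40]}' 30 >/dev/null; python3 go.py 0.557 0.2945 0.195 103 1.9
```

```text
shift mm [-0.3  0.5 -1.7] rot [ 0.07  0.39 -0.12]
t 19.12 pos [0.5565 0.2948 0.1933] F [-1.9 -1.9  5.1] M [-0.16  0.39  0.16] gap 0.0146 grip 109.3 j [ 22.   6. 100.   2.  74.   9.]
shift mm [-0.3  0.8 -2.2] rot [ 0.01  0.4  -0.13]
t 20.12 pos [0.5561 0.2947 0.1928] F [-0.  -0.7  0.5] M [-0.02 -0.03  0.01] gap 0.0341 grip 0.0 j [ 22.   6. 100.   2.  74.   9.]
```

```bash
python3 -m crank '{"xyz":[[0,0,-0.005],[0,0,-0.01],[0,0,-0.015],[0,0,-0.02],[0,0,-0.04],[0,0,-0.05],[0,0,-0.05],[0,0,-0.03]],"rotation":[[0,0,0],[0,0,0],[0,0,0],[0,0,0],[0,0,0],[0,0,0],[0,0,0],[0,0,0]],"fingers":[40,40,40,40,40,40,40,40]}'
python3 -m crank '{"xyz":[[-0.02,-0.04,0],[-0.04,-0.04,0],[-0.05,0,0],[-0.05,0,0],[-0.05,0,0],[-0.05,0,0],[-0.03,0,0],[0,0,0]],"rotation":[[0,0,0],[0,0,0],[0,0,0],[0,0,0],[0,0,0],[0,0,0],[0,0,0],[0,0,0]],"fingers":[40,40,40,40,40,40,40,40]}'>/dev/null
python3 - <<'E'
from h import *
for n in("top","side"):
    p,d=vision.camera(n); np.savez(f"{n}5.npz",p=p,d=d)
    if n=="side": a=cv2.resize(p[235:415,220:320],(333,600),interpolation=cv2.INTER_CUBIC)
    else: b=cv2.resize(p[190:265,150:290],(467,250),interpolation=cv2.INTER_CUBIC); c=cv2.resize(p[100:440,0:640],(467,248)); 
b=np.vstack([b,c,np.zeros((102,467,3),np.uint8)])
cv2.imwrite("pics/s5.png",np.hstack([a,b])[:,:,::-1])
E
```

```text
time: 21.12
ee_pos: [0.5577, 0.2891, 0.4185]
tool_rot: [[-0.223, 0.975, 0.0], [0.974, 0.223, 0.028], [0.027, 0.006, -1.0]]
wrist_force: [1.5, -0.5, -0.2]
finger_gap: 0.0344
grasp_force: 0.0
```

View pics/s5.png

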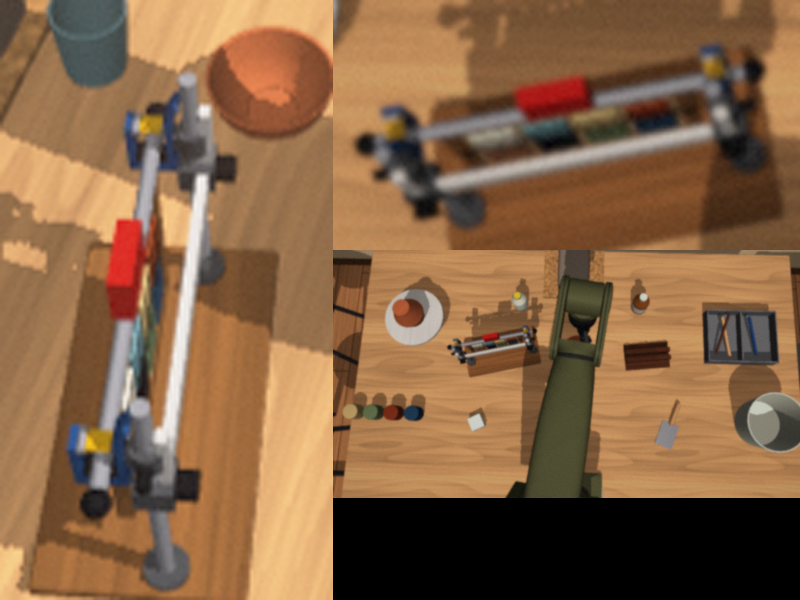

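The rack hangs in both hooks. Both yellow gates are shut over the bar, at (98,440) and (150,123). The visible bystanders haven't moved, and the arm is clear of everything.

```bash
python3 -c "
from cell import workorder; print(workorder.close_job())"
```

```text
the job is handed in; nothing more can be done
None
```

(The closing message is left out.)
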